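# Time and seat a splined pump gear

## Task

On the timing fixture, first turn the dial until its pointer stands at the one long broad mark of the scale. Then take the steel gear with the square hub, fit it on the shaft, turned so that the splines mesh, push it fully home against its spring-loaded collar, and finish while still holding it pressed home: do not let go. The dial must still stand at its mark at the end, and the plain gear, the piston and the camshaft are left where they are.

Things in the scene. Friction and masses are not known exactly. Their poses are not given: they have to be found in the camera images.
- dial (a joint): Timing dial angle, rad, 0 with the pointer to the fixture's -x, growing clockwise from above. The long broad mark (6 x 21 mm; the other lines, every 15 degrees, are thin, 6 mm long) is at 1.833 rad (105 degrees); it starts 0.48 to 1.38 rad below. Half a division (7 degrees) off is allowed. Stiff (0.2 N m), stays where left; it turns the splined shaft one to one.
- dial_grip (a point): On the dial's upright axis at grip height, 32 mm above the fixture's top. Black disc 48 mm across with an upright bar grip 44 mm long, 14 mm thick, top 12 mm above this point, foot 20 mm below. Axes turn with the dial: the bar runs along x, white pointer at its -x end, fingers close along y.
- shaft_seat (a point): On the upright axis of the steel stub shaft, in the fixture's flat top face where the gear's underside lies when home. Axes turn with the dial. 4 splines along +x, -x, +y, -y, 8 mm wide, 30 mm across their tips, reach 24 mm up (top 2.5 mm narrower); above them a round pilot nose 16.8 mm thick, to 38 mm up, the last 8 mm tapered to 10 mm.
- collar (a joint): Sprung collar round the shaft's foot, 40 mm across: 0 when it stands 10 mm proud of the fixture's top, 0.010 m when pushed flush (gear home). 6 N starts it, 14 N holds it flush, the gear's weight included; it lifts the gear again when let go.
- gear_hub (a point): The gear to fit, steel, about 0.5 kg, lying hub up: on its axis at grip height, 36 mm above its underside, 14 mm below its top. Disc 85 mm across, 15 mm thick; square hub 44 x 44 mm, flats facing x and y. Through it a 19 mm bore with 4 spline slots along +x, -x, +y, -y, 10 mm wide, 33 mm across: fits the shaft in any of 4 positions, 1 mm play each side.
- idler_mid (a point): The plain gear, not to be used: disc 85 mm across, round hub 40 mm across, 34 mm high, plain round bore. The point is on its axis, 17 mm up.
- piston_mid (a point): A piston standing upright, 81 mm across, 66 mm high; on its axis, 33 mm up. Leave it.
- camshaft: A camshaft lying on the table, 300 mm long along its x, 38 mm thick. Origin under its middle. Leave it.
- fixture: The timing fixture, fixed to the table: aluminium block 135 (x) by 270 (y) by 50 mm high on a foot plate 160 by 296 mm. Origin at the centre of its underside. The dial's axis is at y = +67 mm, the shaft's at y = -67 mm.
Things that resemble listed ones, but are neither listed nor needed, are in the scene too. Leave any pink or red look-alike of the part that bears gear_hub alone.

How it is judged:
By the outcome, as a careful person would: the job done as asked, in the order asked, and still so for the second after the job is handed in, while the arm keeps its last pose, push and grip.
It also fails if it takes over 58 s, if anything falls off the work surface, if the arm or the gripper's body presses on something with over 40 N, if the wrist force passes 120 N, or if a joint passes its speed limit or range.

## Robot

A 6-joint arm with a two-finger parallel gripper is mounted at the origin on the work surface. World frame = base frame: x ahead of the robot, y to its left, z up, the work surface at z = 0. Lengths are in mm, angles in rad, forces in N, time in s.
With the tool pointing down it reaches from about 300 to 775 mm from the base axis. Payload 14.6 kg.
Tool frame: the origin (TCP) lies on the centre line of the jaws, within the pads' length; the fingertips stand 19 mm ahead of it and the grasp point (between the pads) is the TCP (bot.tip_reach is the distance from the TCP to the fingertips, in mm); z points along the fingers, y is the line along which they close (so a half turn about z gives the same grasp; the last joint's range is limited). The gripper opens to 85 mm and grips with 20 to 120 N. Pads are 22 mm wide; open, the fingers measure 114 mm over their backs; the gripper's body (76 mm by 85 mm) begins 54 mm behind the grasp point. The pads swing forward as they close: fully open they stand 13 mm farther back than shut.
Start: joints at [1.088, 0.3, 1.521, -0, 1.321, -0.067], TCP at [222.153, 503.128, 250.281] pointing down, gripper open.
Joint ranges: [-3.03, 3.03], [-0.79, 2.21], [0.23, 2.52], [-1.04, 4.18], [0, 3.07], [-2.55, 2.55]. Speed limits (rad/s): [2.22, 2.22, 2.57, 3.14, 3.14, 3.14].

## Interface

Orientations are given as a unit quaternion [w, x, y, z].
In Python, from rig import bot gives the robot as it stands. Calls block until the motion is done:
- bot.move_to(position, orientation): joint-space move of the TCP to a pose.
- bot.servo_line(position, attitude=None, speed=150, until_force=None): straight line of the TCP; attitude=None keeps the orientation; speed is the mean speed in mm/s. With until_force (N) it stops when the force on the tool has changed by that much, and returns True; else False.
- bot.move_joints(angles): joint-space move.
- bot.move_gripper(opening, grip_force=None): finger opening in mm; grip_force is the grip in N (None keeps the last); returns when the fingers have stopped.
- bot.dwell(seconds).
- bot.ik(position, orientation): joint angles nearest the present ones, or None.
- bot.read_state(): the state.
- bot.read_camera(name): name is "scene" or "top" or "wrist"; returns a dict with "image" (420x560x3 uint8, blue, green, red), "depth" (420x560 float32, mm along the optical axis (not along the pixel's ray), 0 where there is no reading), "fovy" (degrees; the focal length in pixels is half the picture's height over the tangent of half this angle, whatever the lens; pixels are square), "cx", "cy" (the principal point, pixels), "eye" and "attitude" of the camera in the world; the wrist camera has in their place "mount" (4x4, takes a point from camera to tool coordinates, whose origin is the TCP and whose axes are the flange's). Camera axes: x right, y down, z forward; pixel columns grow to the right and rows downward; lengths in mm; the calibration is good to about 2 mm. The wrist camera is an equidistant fisheye: a pixel r from the principal point sees the ray r / f radians off the axis. A picture is of the moment at which its call begins: read the wrist's pose just before it.
A pose or a line that the arm cannot do raises bot.MotionError and nothing moves.
- bot.finish_job(): hands the job in; it is judged then, once.
The state is a dict: "clock": time; "joint_positions": joint angles; "qvel": joint speeds; "effort": joint torques, N m; "ee_pos": TCP position; "tool_rot": TCP orientation; "ft_force": force on the tool from outside, world axes, zero at the start; "moment": the same for the moment, N m; "grip_width": finger opening in mm; "grip_force": force on a finger pad.
Only numpy, scipy, OpenCV 4.12 (cv2) and the standard library are available. Lean on these libraries where they do the work, as an engineer would, in place of code of your own. Each camera call takes 0.05 s, during which the arm holds its last target. There are 200 camera calls.

## Working session

There is one attempt and no reset: what is moved stays moved. The work goes in short steps, each a Python script; the robot and the scene stay as the last script left them, time stands still between calls to the robot, and variables do not carry over. Pictures are saved under pics/ and viewed, at most 10 in all, crops included, and the job is handed in when it is done.

```bash
ls; mkdir -p pics
python3 - <<'E'
from rig import bot
import cv2,numpy as np
for n in ("top","scene"):
    c=bot.read_camera(n); cv2.imwrite(f"pics/{n}1.png",c["image"]); np.savez(f"{n}1.npz",**c)
    print(n,c["fovy"],c["cx"],c["cy"],c["eye"],c["attitude"],(c["depth"]>0).mean())
print(bot.read_state())
E
```

```text
pics
top 45.77615133339037 280.2665936583688 214.59869928995616 [ 177.18939618  -24.8519187  1582.71111355] [-0.07879558  0.71965444 -0.68547662  0.07752777] 0.9960969387755102
scene 46.72471607730638 269.466912380807 213.20844507833104 [1114.5677602   -30.42451525 1061.96261517] [-0.19309152  0.68546747  0.67632415 -0.18824359] 0.9960586734693877
{'clock': 0.1, 'joint_positions': array([ 1.08836849e+00,  3.00427575e-01,  1.52151653e+00, -3.84757526e-06,
        1.32069755e+00, -6.66206962e-02]), 'qvel': array([ 9.99409435e-05, -2.00725045e-03, -1.38544260e-03, -3.82767371e-04,
       -1.42780708e-04,  9.50033146e-04]), 'effort': array([-4.38006173e-04, -5.44384146e+01, -3.62366474e+01, -1.00011930e-04,
        3.13316348e-03, -1.74131958e-05]), 'ee_pos': array([222.0871904 , 502.96197864, 249.77248675]), 'tool_rot': array([-1.40392642e-04,  2.06408575e-01,  9.78465750e-01, -5.05366126e-04]), 'ft_force': array([ 0.71730983, -0.14386798,  0.41734731]), 'moment': array([ 0.04426682, -0.0537007 , -0.0451013 ]), 'grip_force': 0.0, 'grip_width': 85.22371766851838}
```

View pics/top1.png

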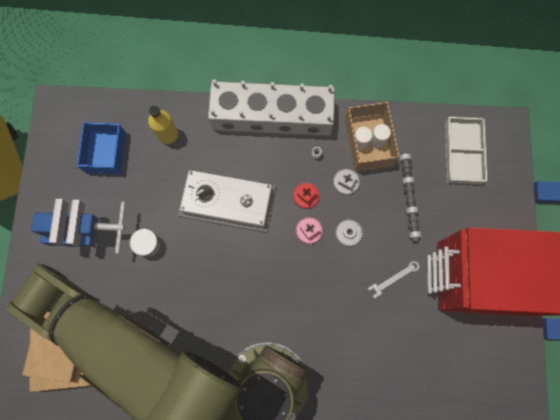

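View pics/scene1.png

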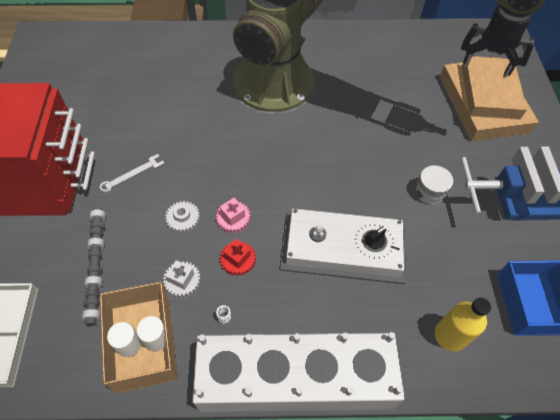

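The gears in the top view are: red square (306,195), pink square (309,230), plain steel with round hub (349,232), and steel with square hub and cross bore (347,181). The last fits gear_hub: steel, square hub and splined bore. The dial is at about (206,193), with the pointer to the upper left and the broad mark to be confirmed. The shaft is at about (247,201).

```bash
cat > h.py <<'E'
import numpy as np,cv2
from scipy.spatial.transform import Rotation as R
def rot(q): return R.from_quat(np.roll(q,-1)).as_matrix()
def focal(c): return c["image"].shape[0]/2/np.tan(np.radians(float(c["fovy"]))/2)
def cast(c,u,v,z):                       # fixed camera: pixel -> point on plane z
    d=rot(c["attitude"])@np.array([(u-c["cx"]),(v-c["cy"]),focal(c)]); e=np.array(c["eye"])
    return e+d*(z-e[2])/d[2]
def wpose(c,s):
    M=np.array(c["mount"]); T=np.eye(4); T[:3,:3]=rot(s["tool_rot"]); T[:3,3]=s["ee_pos"]; return T@M
def wcast(c,P,u,v,z):                    # fisheye: pixel -> plane z
    a=np.array([u-c["cx"],v-c["cy"]],float); r=np.hypot(*a); t=r/focal(c)
    d=np.r_[a/max(r,1e-9)*np.sin(t),np.cos(t)]; d=P[:3,:3]@d
    return P[:3,3]+d*(z-P[2,3])/d[2]
def rectify(c,P,x0,y0,w,h,z,s):          # orthophoto of plane z: rows = -x from x0, cols = -y from y0, s px/mm
    X=x0-np.arange(int(h*s))[:,None]/s+0*np.arange(int(w*s))[None]; Y=y0-np.arange(int(w*s))[None]/s+0*X
    p=np.stack([X,Y,0*X+z],-1)-P[:3,3]; p=p@P[:3,:3]
    r=np.hypot(p[...,0],p[...,1]); t=np.arctan2(r,p[...,2]); k=focal(c)*t/np.maximum(r,1e-9)
    return cv2.remap(c["image"],(c["cx"]+k*p[...,0]).astype(np.float32),(c["cy"]+k*p[...,1]).astype(np.float32),cv2.INTER_CUBIC)
def down(yaw):                           # tool y axis (closing line) at angle yaw from world y, tool down
    m=np.array([[np.sin(yaw),-np.cos(yaw),0],[-np.cos(yaw),-np.sin(yaw),0],[0,0,-1.]])
    m=np.column_stack([[np.cos(yaw),np.sin(yaw),0],[np.sin(yaw),-np.cos(yaw),0],[0,0,-1.]])
    return np.roll(R.from_matrix(m).as_quat(),1)  # tool x = (cos,sin), y = (sin,-cos)
E
python3 - <<'E'
from h import *
c=dict(np.load("top1.npz"))
b=dict(np.load("scene1.npz"))
for n,(u,v),z,(u2,v2) in [("dial",(206,192),62,(375,239)),("shaft",(247,200),88,(319,232)),("gear",(347,181),50,(180,274)),("idler",(349,232),34,(181,214)),("red",(306,195),50,(237,254)),("pink",(309,230),50,(234,212))]:
    print(n,cast(c,u,v,z).round(),cast(b,u2,v2,z).round())
E
python3 - <<'E'
from rig import bot
from h import *
s=bot.read_state();print(rot(s["tool_rot"]).round(2)); c=bot.read_camera("wrist"); print(c["mount"],c["fovy"],c["cx"],c["cy"])
E
```

```text
dial [581. 225.  62.] [580. 227.  62.]
shaft [555.  91.  88.] [575.  94.  88.]
gear [ 643. -222.   50.] [ 658. -223.   50.]
idler [ 480. -234.   34.] [ 490. -237.   34.]
red [590. -92.  50.] [609. -95.  50.]
pink [ 477. -106.   50.] [ 495. -105.   50.]
[[-0.91  0.4  -0.  ]
 [ 0.4   0.91 -0.  ]
 [ 0.   -0.   -1.  ]]
[[ 3.05801757e-05 -9.57759242e-01 -2.87571268e-01  7.26439107e+01]
 [ 9.99999788e-01  2.16202847e-04 -6.13726493e-04  6.39701496e-01]
 [ 6.49975948e-04 -2.87571188e-01  9.57759045e-01 -1.23936140e+02]
 [ 0.00000000e+00  0.00000000e+00  0.00000000e+00  1.00000000e+00]] 65.70646984690485 278.7674821668588 209.29997373485583
```

Run:
```python
from rig import bot
from h import *
bot.move_to([570,158,230],down(np.pi-.2))
s=bot.read_state(); c=bot.read_camera("wrist"); P=wpose(c,s); np.savez("w1.npz",P=P,**c)
o=rectify(c,P,670,310,300,200,50,2.6); cv2.imwrite("pics/w1.png",o)
print(s["clock"],s["ee_pos"],s["ft_force"])
```

```text
1.9333 [569.72866455 158.84621933 230.07022376] [-1.02885283 -0.67102336  0.28966245]
```

View pics/w1.png

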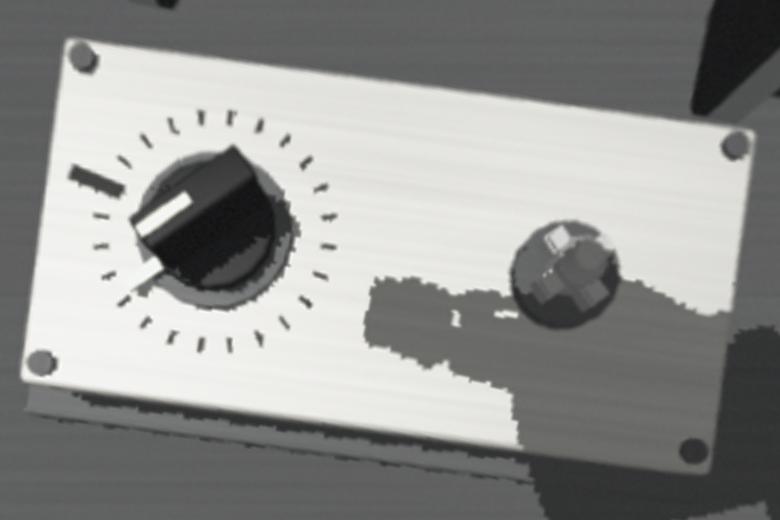

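The orthophoto on the fixture's top plane shows these points:
- **Fixture corners:** (66,38), (755,130), (711,473) and (22,380), giving 267 x 133 mm against 270 x 135 expected. The centre is (572,161) and the rotation is -7.6°.
- **Dial:** scale centre at about (215,231). The broad mark at (96,181) is 105° as stated. The pointer, (133,288) to (160,263), stands at about 50°.

The dial needs about 55° clockwise.

```bash
cat > look.py <<'E'
from rig import bot
from h import *
def look(name,xyz,yaw,box,z,s):
    bot.move_to(xyz,down(yaw)); bot.dwell(.3)
    st=bot.read_state(); c=bot.read_camera("wrist"); P=wpose(c,st); np.savez(name+".npz",P=P,**c)
    cv2.imwrite(f"pics/{name}.png",rectify(c,P,*box,z,s)); print(name,st["clock"],st["ee_pos"].round(1),st["ft_force"].round(1)); return c,P
E
python3 - <<'E'
from look import *
D=np.array([580.8,227.1]); y0=np.radians(122.4)
bot.move_gripper(50)
bot.move_to([*D,150],down(y0))
bot.servo_line([*D,86],speed=80)
bot.move_gripper(5,60); s=bot.read_state(); print(s["clock"],s["grip_width"],s["ft_force"].round(1),s["ee_pos"].round(1))
for k in range(1,6):
    bot.move_to([*D,86],down(y0-np.radians(55)*k/5))
    s=bot.read_state(); print(s["clock"],s["ft_force"].round(1),s["moment"].round(2),s["grip_width"])
bot.move_gripper(50)
bot.servo_line([*D,150])
look("w2",[570,190,230],np.pi-.2,(670,310,300,200),50,2.6)
E
```

```text
4.6667 12.660857915524172 [-6.2 -2.1  6. ] [580.4 227.   86.6]
4.9667 [-6.  -1.4  7. ] [-0.25  1.1  -0.17] 12.784336319814848
5.2667 [-6.4 -2.2  7.1] [-0.33  1.16 -0.15] 13.039596389737145
5.5667 [-7.3 -3.2  7.4] [-0.37  1.31 -0.11] 13.242461356376706
5.8667 [-8.2 -0.7  7.2] [-0.37  1.32 -0.16] 12.89477287640636
6.1667 [-8.1 -2.3  7.7] [-0.37  1.36 -0.18] 12.850328408520241
w2 9.0833 [570.  190.  229.9] [0.2 0.3 0.1]
```

View pics/w2.png

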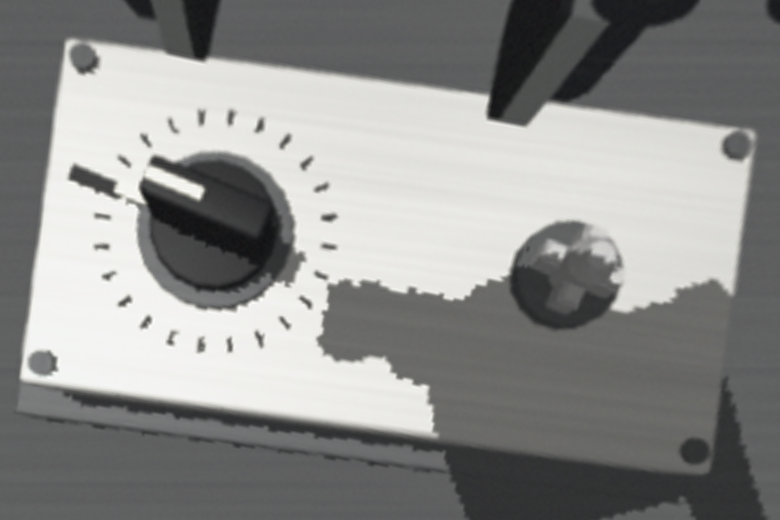

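The pointer now lies at the broad mark: stripe (143,175) to (204,193), mark (70,172) to (122,190). I'll measure the angles by contour, then look at the steel square-hub gear from close by.

Run:
```python
from look import *
d=dict(np.load("w2.npz")); P=d["P"]
for z in(50,94):
    o=rectify(d,P,620,270,90,90,z,8); g=o.max(2)
    m=(cv2.inRange(o,(200,200,200),(255,255,255)) if z==94 else cv2.inRange(g,0,90))
    if z==50: m[:, 200:]=0   # left part: y>245
    cs,_=cv2.findContours(m,0,2)
    for c in sorted(cs,key=cv2.contourArea)[::-1][:6]:
        (u,v),(w,h),a=cv2.minAreaRect(c); b=cv2.boxPoints(((u,v),(w,h),a)); e=max([b[1]-b[0],b[2]-b[1]],key=np.linalg.norm)
        print(z,"xy",620-v/8,270-u/8,"size",w/8,h/8,"slope deg",np.degrees(np.arctan(e[1]/e[0])))
look("w3",[635,-222,250],np.pi-.2,(735,-120,200,200),50,2.6*1.15)
```

```text
50 xy 583.0625 250.5625 size 35.375 10.875 slope deg 90.0
50 xy 607.3140869140625 248.08470726013184 size 7.719442367553711 3.1795878410339355 slope deg 22.520554
50 xy 597.7665843963623 268.1693558692932 size 7.3567070960998535 4.0731706619262695 slope deg 77.31962
50 xy 554.024040222168 262.1826910972595 size 0.7973816394805908 3.258863687515259 slope deg -33.690083
50 xy 563.7499923706055 268.8124979734421 size 0.6187183856964111 0.6187183856964111 slope deg -45.0
50 xy 547.3125 253.1875 size 0.625 0.625 slope deg -90.0
94 xy 575.0625 225.0625 size 89.875 89.875 slope deg 0.0
w3 10.975 [ 635.1 -221.5  250.1] [-0.5  0.4 -0.2]<stdin>:10: RuntimeWarning: divide by zero encountered in scalar divide
```

View pics/w3.png

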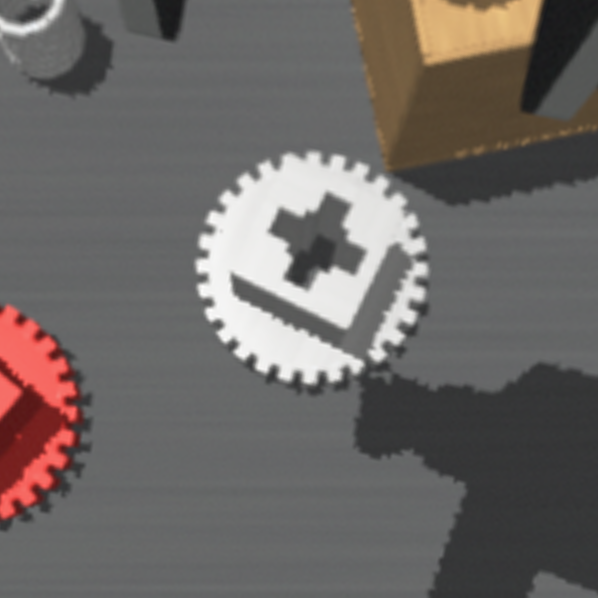

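The crop shows the steel gear: cross bore centred near (318,243), square hub edges (232,280)-(345,330)-(400,245) and disc rim about 230 px across. The red look-alike is at the left edge and a box corner at (387,168). It is steel with a square hub and four slots, so this is the right part. Next: exact centre and angle, box heights and the pointer angle.

Run:
```python
from look import *
def rects(m,x0,y0,s,amin,amax,ctr,rad):
    for c in cv2.findContours(m,cv2.RETR_LIST,2)[0]:
        A=cv2.contourArea(c)/s/s
        (u,v),(w,h),a=cv2.minAreaRect(c); xy=np.array([x0-v/s,y0-u/s])
        if amin<A<amax and np.hypot(*(xy-ctr))<rad:
            b=cv2.boxPoints(((u,v),(w,h),a)); e=max([b[1]-b[0],b[2]-b[1]],key=np.linalg.norm)
            print(" xy",xy.round(1),"area",round(A),"size",round(w/s,1),round(h/s,1),"world angle",round(np.degrees(np.arctan2(-e[1],-e[0])) ,1), "(of long edge vs +y axis cw... slope)",round(np.degrees(np.arctan2(e[1],e[0])),1))
for n in("w1","w2"):
    d=dict(np.load(n+".npz")); o=rectify(d,d["P"],620,270,90,90,94,8)
    print(n,"stripe"); rects(cv2.inRange(o,(190,)*3,(255,)*3),620,270,8,40,300,np.array([581,230]),30)
d=dict(np.load("w3.npz")); o=rectify(d,d["P"],735,-120,200,200,50,6); 
print("cross"); rects(cv2.inRange(o.max(2),0,175),735,-120,6,300,1500,np.array([650,-225]),40)
o=rectify(d,d["P"],735,-120,200,200,15,6)
m=cv2.inRange(o.max(2),190,255)
print("disc"); rects(m,735,-120,6,3000,9000,np.array([650,-225]),40)
c=dict(np.load("top1.npz")); f=focal(c)
for u,v in[(353,110),(364,138),(382,133),(361,170),(393,163),(347,175),(375,160)]:
    z=c["depth"][v,u]; p=rot(c["attitude"])@np.array([(u-c["cx"])*z/f,(v-c["cy"])*z/f,z])+c["eye"]; print((u,v),p.round())
```

```text
w1 stripe
 xy [574.9 236.7] area 78 size 4.3 20.0 world angle 144.4 (of long edge vs +y axis cw... slope) -35.6
 xy [585.1 258.6] area 112 size 20.1 6.7 world angle -157.2 (of long edge vs +y axis cw... slope) 22.8
w2 stripe
cross
 xy [ 654.4 -226.1] area 585 size 29.2 29.3 world angle 161.4 (of long edge vs +y axis cw... slope) -18.6
disc
 xy [ 656.5 -221.9] area 4029 size 76.2 85.2 world angle 117.9 (of long edge vs +y axis cw... slope) -62.1
(353, 110) [ 880. -235.   70.]
(364, 138) [ 780. -270.   80.]
(382, 133) [ 799. -327.   84.]
(361, 170) [ 698. -274.    1.]
(393, 163) [ 717. -374.   33.]
(347, 175) [ 662. -222.   52.]
(375, 160) [ 704. -304.   90.]
```

Run:
```python
from look import *
d=dict(np.load("w2.npz"))
o=rectify(d,d["P"],610,257,60,60,94,8); m=cv2.inRange(o,(190,)*3,(255,)*3); k=np.zeros_like(m); cv2.circle(k,(int((257-227)*8),int((610-581)*8)),int(22.5*8),255,-1); m&=k
for c in cv2.findContours(m,cv2.RETR_LIST,2)[0]:
    if cv2.contourArea(c)>30*64:
        (u,v),(w,h),a=cv2.minAreaRect(c); print("stripe",610-v/8,257-u/8,w/8,h/8,a)
G=np.array([654.4,-226.1]); y=np.radians(153.6)
bot.move_gripper(64)
bot.move_to([*G,120],down(y)); bot.servo_line([*G,37],speed=70)
s=bot.read_state(); print(s["ft_force"].round(1))
bot.move_gripper(30,100); s=bot.read_state(); print(s["clock"],s["grip_width"],s["ft_force"].round(1),s["moment"].round(2),s["ee_pos"].round(1))
bot.servo_line([*G,170],speed=120); bot.dwell(.2)
s=bot.read_state(); print(s["clock"],s["grip_width"],s["ft_force"].round(1),s["moment"].round(2),s["ee_pos"].round(1))
s=bot.read_state(); c=bot.read_camera("wrist"); P=wpose(c,s); np.savez("w4.npz",P=P,**c)
cv2.imwrite("pics/w4.png",np.hstack([c["image"][:,100:460],cv2.resize(o,(420,420))]))
```

```text
stripe 592.1453132629395 229.0472755432129 22.581218719482422 41.57663345336914 70.93742370605469
[0.1 0.1 0. ]
13.5583 42.45883336535423 [-1.9  0.5  4.9] [-0.04  0.27 -0.02] [ 654.7 -226.3   37.8]
15.0167 42.4594668901243 [ 0.2  0.3 -6. ] [-0.02 -0.03 -0.01] [ 654.3 -226.1  169.4]
```

View pics/w4.png

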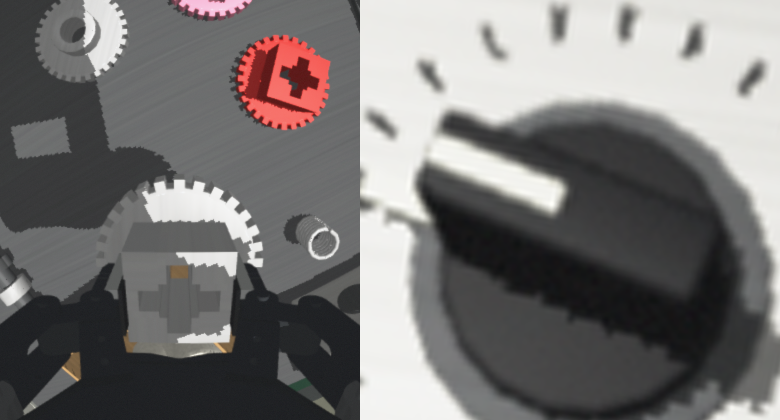

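The gear is held square between the fingers, with its cross bore at crop (180,302). The right half shows the bar and stripe with slope about 21–23°, matching the mark's 22.5°. I'll check the gear's offset in the grip, then carry it over and descend with force stops.

Run:
```python
from look import *
d=dict(np.load("w4.npz"))
p=wcast(d,d["P"],280,302,169.4+13); o=p[:2]-np.array([654.3,-226.1]); yy=np.radians(153.6)
print("grip offset tool x,y:",o@[np.cos(yy),np.sin(yy)],o@[np.sin(yy),-np.cos(yy)])
S=np.array([562.9,94.2]); q=down(np.radians(157.7))
bot.move_to([*S,170],q); bot.servo_line([*S,130],speed=100); bot.dwell(.3)
f0=bot.read_state()["ft_force"]
for z,sp in((113,25),(100,15)):
    hit=bot.servo_line([*S,z],speed=sp,until_force=8); s=bot.read_state()
    print(hit,s["clock"],s["ee_pos"].round(1),(s["ft_force"]-f0).round(1),s["moment"].round(2),s["grip_width"])
    if hit: break
```

```text
grip offset tool x,y: 0.5356941478613343 1.1096739010284804
False 18.0083 [563.   94.2 113.1] [0.2 0.  0.8] [ 0.01 -0.02 -0.01] 42.27628670619973
False 19.025 [562.9  94.2 100.1] [-0.  -0.9  0.3] [0.02 0.01 0.01] 43.00698464488983
```

The splines meshed with almost no force. Now I press it home.

Run:
```python
from look import *
S=[562.9,94.2]; f0=bot.read_state()["ft_force"]
for z in(94,90,88,87,86,85,84,83):
    hit=bot.servo_line([*S,z],speed=15,until_force=20); bot.dwell(.2); s=bot.read_state(); f=(s["ft_force"]-f0)
    print(z,hit,s["clock"],s["ee_pos"].round(2),f.round(1),s["moment"].round(2),round(s["grip_width"],1))
    if hit or f[2]>28: break
```

```text
94 False 19.775 [563.1   94.22  94.26] [-0.8 -0.2  8.7] [-0.03  0.07 -0.01] 43.0
90 False 20.3917 [563.1   94.23  90.16] [-1.4  0.1 11.4] [-0.08  0.15  0.03] 42.6
88 False 20.875 [563.13  94.23  88.3 ] [-2.2  0.4 13.5] [-0.06  0.27  0.02] 43.0
87 False 21.325 [563.14  94.23  87.76] [-3.9 -0.5 18.7] [-0.21  0.83 -0.01] 42.9
86 False 21.775 [563.17  94.24  87.73] [-11.2  -1.7  30.2] [-0.37  1.79 -0.04] 42.7
```

It hit a hard stop at TCP z 87.7, where home is expected at 87.8, and the force rises steeply from 14 N to 30 N. One look to check the dial and the seating.

Run:
```python
from look import *
bot.dwell(.3); s=bot.read_state(); c=bot.read_camera("wrist"); P=wpose(c,s); b=bot.read_camera("scene")["image"]
print(s["ee_pos"],s["ft_force"],s["grip_width"],s["grip_force"])
cv2.imwrite("pics/f.png",np.hstack([cv2.resize(b[170:300,270:430],(492,400),interpolation=2),cv2.resize(c["image"],(300,225)).repeat(1,0) if 0 else cv2.copyMakeBorder(cv2.resize(c["image"],(300,225)),0,175,0,0,0)]))
```

```text
[563.16264112  94.22259252  87.75093268] [-11.29331294  -0.79005515  25.144883  ] 42.76083159439014 106.15813717246056
```

View pics/f.png

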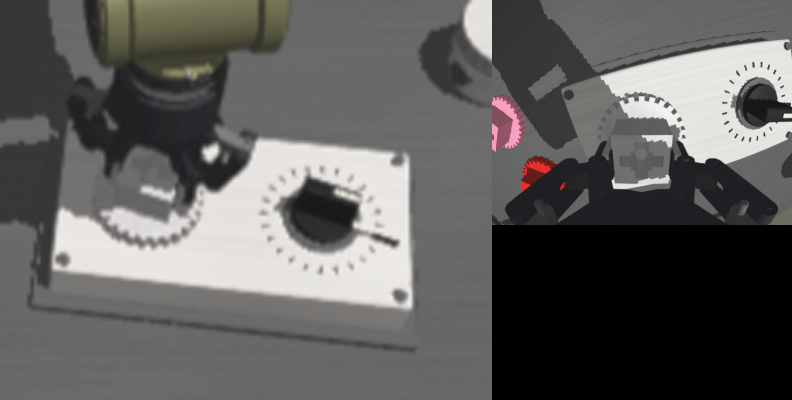

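The scene crop shows the gear lying flat on the fixture face at (150,205). The dial's pointer runs into the broad mark at (378,238). I'm handing in with the gear held pressed.

```bash
python3 -c "
from rig import bot
print(bot.finish_job())"
```

```text
the job is handed in; nothing more can be done
None
```

The dial stands at its broad mark, and the steel square-hub gear is meshed on the shaft and held pressed home at about 25 N; I handed the job in at roughly 22 s, and no verdict was returned.

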